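Zero the light meter and hold the amber test filter in its slot

ROBOT

A 7-joint arm with a two-finger parallel gripper is mounted at the origin on a cart in front of the work surface, level with it; the furniture and walls round the work are solid. World frame = base frame: x ahead of the robot, y to its left, z up, the work surface at z = 0. Lengths are in m, angles in rad, forces in N, time in s.
With the tool pointing down it reaches from about 0.4 to 0.875 m from the base axis. Payload 19.3 kg.
Tool frame: the origin (TCP) lies midway between the tips of the shut fingers; the grasp point (between the pads) lies 19 mm behind it (bot.pinch_z is the distance from the TCP to the grasp point, in m); z points along the fingers, y is the line along which they close (so a half turn about z gives the same grasp; the last joint's range is limited). The gripper opens to 85 mm and grips with 20 to 120 N. Pads are 22 mm wide; open, the fingers measure 114 mm over their backs; the gripper's body (76 mm by 85 mm) begins 54 mm behind the grasp point. The pads swing forward as they close: fully open they stand 13 mm farther back than shut.
Start: joints at [1.147, 0.521, -0.036, 1.599, 0.021, 1.021, -0.113], TCP at [0.217, -0.586, 0.231] pointing down, gripper open.
Joint ranges: [-2.91, 2.91], [-0.3, 2.13], [-1.5, 1.42], [0.17, 2.43], [-1.26, 4.41], [0.16, 1.93], [-2.52, 2.52]. Speed limits (rad/s): [1.89, 1.89, 2.39, 2.39, 3.01, 3.01, 3.01].

INTERFACE

Orientations are given as [roll, pitch, yaw] about the fixed x, y, z axes, in that order (R = Rz(yaw) Ry(pitch) Rx(roll)).
In Python, from workcell import observe, viewer, bot gives the robot as it stands. The module is installed in compiled form; this text tells all that it offers.
- The arm moves only by the tool play_rows, never from a script. Its argument "motion" is a list of rows, each a list of 7 numbers: the shift along the tool's x, y, z in cm, then the turn, a rotation vector about the tool's x, y, z in rad, then the opening, from -1 (shut) to 1 (fully open), so that 0 is half open. A call has exactly 5 rows; each row is the pose to reach, as a shift and turn from the pose commanded when the call began, along the tool's axes at that moment; what a row does not reach only later rows make up. A row lasts 1/10 s, in which the tool goes at most 50 mm and 8.59 degrees, less where a joint would pass 70% of its speed; a pose out of reach is approached as far as the arm can. A call with a gripper value outside its range is refused whole. The fingers move at their own pace and stop on an object; "squeeze" is the grip in N (left out, the last holds). Time passes only in rows, so rows that repeat a pose let the fingers close, or fill a call up. It gives the time, the measured TCP pose, the force, the opening and the grip force at its end, in the units of the state.
- observe(): the state, without advancing time (a new reading comes with each control period).
- viewer.grab_frame(name): name is "side" or "top" or "wrist"; returns (picture, depth): 384x512x3 uint8, red, green, blue; 384x512 float32, m along the optical axis (not along the pixel's ray), 0 where there is no reading.
- viewer.camera_info(name): a dict with "fx", "fy", "cx", "cy" (pixels), "k1" (the pictures are not rectified: a ray, as slopes to the right and down, at radius r is drawn at 1 + k1 r^2 times it, then the intrinsics apply), "R" (3x3) and "t" (3): a world point X has camera coordinates R X + t. Camera axes: x right, y down, z forward; pixel columns grow to the right and rows downward; lengths in m; the calibration is good to about 2 mm. A picture is of the moment at which its call begins: read the wrist's pose just before it. camera_info takes no time and is no camera call; for the wrist camera it gives the pose at the moment of the call.
- bot.job_done(): hands the job in; it is judged then, once.
The state is a dict: "clock": time; "qpos": joint angles; "qd": joint speeds; "joint_efforts": joint torques, N m; "position": TCP position; "tool_rot": TCP orientation; "force": force on the tool from outside, world axes, zero at the start; "moment": the same for the moment, N m; "grip_width": finger opening in m; "finger_force": force on a finger pad.
Only numpy, scipy, OpenCV 4.12 (cv2) and the standard library are available. Lean on these libraries where they do the work, as an engineer would, in place of code of your own. Each camera call takes 0.05 s, during which the arm holds its last target. There are 200 camera calls.

TASK

Zero the lens light meter by pulling the knob on its front all the way out until it snaps over and then pushing it fully home again. Then take the amber test filter by its handle from the rack, pass it foot first through the narrow slot in the top of the meter without forcing it, and finish while still holding it there, upright, with its white line level with the top of the slot and its foot hanging clear of the bottom. Leave the grey filter and the other things where they are.

Things in the scene. Friction and masses are not known exactly. Their poses are not given: they have to be found in the camera images.
- meter: Lens light meter: a white box fixed to the desk, 110 mm deep (x), 120 mm wide (y), 85 mm high, dark display on its level top in front of the slot. Origin at the centre of its underside; x runs from the knob side (front) to the back, z up. The knob comes out of the middle of its front face.
- meter_slot (a point): Centre of the slot mouth in the meter's top face, 18 mm behind the middle of the box; axes as the meter. The slot is 8 mm (x) by 46 mm (y), straight down, with a 2 mm chamfer at the mouth; it guides for 20 mm, below that the box is hollow down to a floor 75 mm below the mouth.
- knob_grip (a point): Middle of the grip of the zeroing knob, moving with it: a level black cylinder 26 mm in diameter, 24 mm long along the meter's x, with a thin red end disc (29 mm), on a 10 mm steel stem, 60 mm above the desk. Home, this point is 38 mm in front of the front face (111 mm in front of the slot). Axes as the meter: out is -x.
- zero_knob (a joint): Travel of the knob in m: 0 fully home (at the start), 0.030 fully out; both ends are stops. A spring detent holds it at each end with about 4 N (plus 1 N friction); the force falls to nothing half-way, past which it pushes the knob on to the other end.
- amber: The amber test filter, loose, upright, about 50 g, 100 mm high: a flat blade 6 mm thick (x), 42 mm wide (y), 62 mm high with amber panes; on top of it a black handle with an amber band, 12 mm thick (x), 26 mm wide (y), 40 mm high. A white line crosses both sides of the blade 35 mm above the foot. Origin: centre of its foot; z up. Turned half round it is the same.
- amber_center (a point): Centre of the amber filter, half-way up: 50 mm above its foot, 15 mm above its white line, 30 mm below the middle of its handle; axes as the filter.
- grey_center (a point): Centre, half-way up, of the grey test filter: same shape as the amber one but with dark grey panes and band; a bystander.
- rack: Filter rack: a dark grey block fixed to the desk, 50 mm (x) by 170 mm (y) by 30 mm high; origin at the centre of its underside. Two slots 8.5 by 46 mm, 24 mm deep, 45 mm either side of its middle along y; the filters stand in them 6 mm above the desk, blades along the rack's y; which filter is in which slot changes.
- contact_case: Contact lens case with a blue and a white screw cap, 28 x 62 x 16 mm, lying on the desk; origin under its centre; a bystander.
- eye_drops: Small white eye-drop bottle with a blue cap, 25 mm in diameter, 65 mm high; origin under its centre; a bystander.
- carton_red: Red and white carton, 66 x 86 x 75 mm; origin under its centre; a bystander.

How it is judged:
By the outcome, as a careful person would: the job done as asked, in the order asked, and still so for the second after the job is handed in, while the arm keeps its last pose, push and grip.
It also fails if it takes over 54 s, if anything falls off the work surface, if the arm or the gripper's body presses on something with over 40 N, if the wrist force passes 120 N, or if a joint passes its speed limit or range.

## Working session

There is one attempt and no reset: what is moved stays moved. The work goes in short steps, Python scripts to look and compute and a tool call to move; the robot and the scene stay as the last step left them, time stands still between calls to the robot, and variables do not carry over. Pictures are saved under pics/ and viewed, at most 10 in all, crops included, and the job is handed in when it is done.

Besides the shell and the picture viewer there is one more tool, called in YAML: its name, and indented under it one key for each argument. play_rows: Moves the arm, as the interface text tells. Its arguments: {"type":"object","properties":{"motion":{"type":"array"},"squeeze":{"type":"number"}},"required":["motion"]}

```bash
mkdir -p pics; cat > h.py <<'E'
import numpy as np, cv2
from workcell import observe, viewer, bot
def cloud(name):
    ci=viewer.camera_info(name); pic,d=viewer.grab_frame(name)
    h,w=d.shape; u,v=np.meshgrid(np.arange(w),np.arange(h))
    K=np.array([[ci['fx'],0,ci['cx']],[0,ci['fy'],ci['cy']],[0,0,1.]])
    p=np.stack([u,v],-1).reshape(-1,1,2).astype(float)
    n=cv2.undistortPoints(p,K,np.array([ci['k1'],0,0,0.])).reshape(h,w,2)
    # drawn = ray*(1+k1 r^2): same as cv2 model
    P=np.concatenate([n*d[...,None],d[...,None]],-1)
    W=(P-np.array(ci['t']))@np.array(ci['R'])
    W[d==0]=np.nan
    return pic,d,W
def save(pic,n): cv2.imwrite('pics/'+n,pic[...,::-1])
E
python3 - <<'E'
from h import *
s=observe(); print({k:np.round(v,3) for k,v in s.items()}, bot.pinch_z)
a,_,A=cloud('side'); b,_,B=cloud('top')
np.save('A.npy',A);np.save('B.npy',B);np.save('a.npy',a);np.save('b.npy',b)
o=np.hstack([a,b]); save(a,'side1.png'); save(b,'top1.png')
for n in('side','top'):
    ci=viewer.camera_info(n);print(n,-np.array(ci['R']).T@np.array(ci['t']))
E
```

```text
{'clock': np.float64(0.0), 'qpos': array([ 1.147,  0.522, -0.036,  1.6  ,  0.021,  1.021, -0.113]), 'qd': array([-0.001,  0.   ,  0.001,  0.   ,  0.001, -0.002, -0.001]), 'joint_efforts': array([-1.0000e-03, -9.2711e+01,  1.9800e+00, -3.6993e+01,  1.8000e-02,
        8.0000e-03, -0.0000e+00]), 'position': array([ 0.216, -0.586,  0.231]), 'tool_rot': array([-3.14 ,  0.   ,  0.354]), 'force': array([-0.22 , -0.459,  0.176]), 'moment': array([-0.015, -0.023, -0.047]), 'finger_force': np.float64(0.0), 'grip_width': np.float64(0.085)} 0.0187
side [-0.0090665   0.77862785  0.86929231]
top [ 0.3376819  -0.1579361   1.19939062]
```

View pics/top1.png

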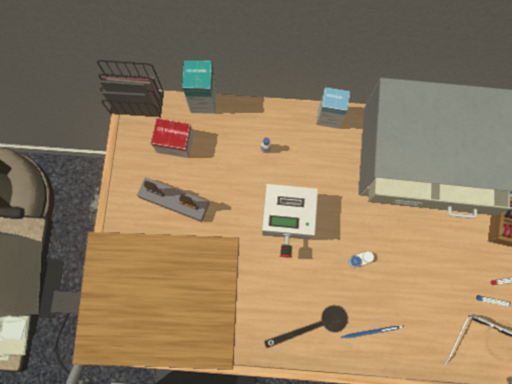

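View pics/side1.png

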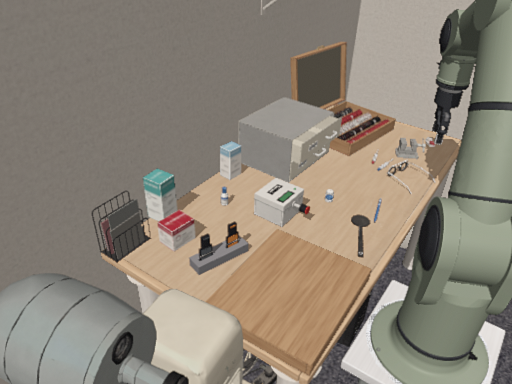

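The top view shows the meter at (290,210), its knob at (286,250), and the rack at (173,198). In the side view the amber filter (232,235) is the rack's meter-side one, at top-view (188,201).

```bash
python3 - <<'E'
from h import *
B=np.load('B.npy');A=np.load('A.npy');b=np.load('b.npy').astype(int);a=np.load('a.npy').astype(int)
def reg(W,u0,u1,v0,v1,z0,z1):
    m=np.zeros(W.shape[:2],bool);m[v0:v1,u0:u1]=True
    return m&(W[...,2]>z0)&(W[...,2]<z1)
def rect(n,P):
    r=cv2.minAreaRect(P[:,:2].astype(np.float32)*1000); print(n,len(P),r,'z',np.round(np.percentile(P[:,2],[5,50,95]),4))
print('desk',np.nanmedian(B[300:360,200:230,2]),np.nanmedian(B[230:250,330:350,2]))
rect('meter',B[reg(B,255,325,175,245,.078,.1)])
rect('rack',B[reg(B,130,215,170,225,.022,.036)])
rect('filters L',B[reg(B,140,170,170,225,.05,.14)])
rect('filters R',B[reg(B,171,215,170,225,.05,.14)])
rect('knob',B[reg(B,270,300,242,262,.03,.09)])
for n,W,c,box in(('top',B,b,(270,300,235,262)),('side',A,a,(290,315,200,220))):
    m=reg(W,*box,.03,.1)&(c[...,0]>c[...,1]+50); print(n,'red',m.sum(),np.nanmedian(W[m],0))
m=reg(A,220,245,215,250,.04,.14); rect('amber side',A[m])
m=reg(A,195,215,225,262,.04,.14); rect('grey side',A[m])
# colour of handles
m=reg(A,190,250,215,262,.04,.14)&(a[...,0]>a[...,2]+60); print('amber col',m.sum(),np.nanmedian(A[m],0))
rect('meter side',A[reg(A,245,310,175,225,.08,.1)])
for n in('carton',(150,195,115,160)),('drops',(255,275,135,155)),('case',(345,380,248,268)):
    pass
E
```

```text
desk 0.04281848234318408 0.00032487309820458573
meter 2370 ((568.0781860351562, -221.22097778320312), (119.89675903320312, 111.14739990234375), 88.80976867675781) z [0.0819 0.0856 0.0891]
rack 1123 ((585.2986450195312, 64.36103820800781), (171.03616333007812, 50.628944396972656), 73.08924102783203) z [0.0264 0.0306 0.0344]
filters L 121 ((597.809326171875, 106.32051086425781), (41.94106674194336, 12.332236289978027), 70.41963195800781) z [0.0561 0.0999 0.1091]
filters R 113 ((571.5723266601562, 20.413692474365234), (40.54156494140625, 12.54380989074707), 71.67926788330078) z [0.0596 0.1034 0.1095]
knob 152 ((476.4800720214844, -218.4429473876953), (27.538164138793945, 33.26752853393555), 89.74723052978516) z [0.0608 0.0703 0.0751]
top red 30 [ 0.46115603 -0.2169286   0.06983152]
side red 28 [ 0.46039517 -0.21742651  0.06172236]
amber side 212 ((570.9088134765625, 22.653392791748047), (39.53718948364258, 15.520761489868164), 61.22872543334961) z [0.0434 0.0745 0.1061]
grey side 229 ((597.5553588867188, 105.78125762939453), (43.3303337097168, 15.855807304382324), 76.58858489990234) z [0.0432 0.0726 0.106 ]
amber col 85 [0.56887057 0.02664966 0.05433589]
meter side 772 ((567.6996459960938, -222.1026611328125), (126.277587890625, 112.10188293457031), 89.25618743896484) z [0.0816 0.0846 0.0874]
```

```bash
cat >> h.py <<'E'
from scipy.spatial.transform import Rotation as Ro
def go(x,y,z,yaw,roll=np.pi,pitch=0):
    s=observe(); R0=Ro.from_euler('xyz',s['tool_rot']); R1=Ro.from_euler('xyz',[roll,pitch,yaw])
    d=R0.inv().apply(np.array([x,y,z])-s['position'])*100
    print('t',round(float(s['clock']),2),'ROW',np.round(d,2),np.round((R0.inv()*R1).as_rotvec(),3),'F',np.round(s['force'],1),'pos',np.round(s['position'],4),'rot',np.round(s['tool_rot'],3))
E
python3 -c "
from h import *
go(.478,-.219,.19,-.02)"
```

```text
t 0.1 ROW [ 37.26 -25.36   4.1 ] [-0.001  0.     0.374] F [ 0.1 -0.4 -0.3] pos [ 0.2164 -0.586   0.2308] rot [-3.141  0.     0.354]
```

play_rows:
  motion:
    - [37.3,-25.4,4.1,0,0,0.374,1]
    - [37.3,-25.4,4.1,0,0,0.374,1]
    - [37.3,-25.4,4.1,0,0,0.374,1]
    - [37.3,-25.4,4.1,0,0,0.374,1]
    - [37.3,-25.4,4.1,0,0,0.374,1]

```text
clock: 0.6
position: [0.3611, -0.3827, 0.2085]
tool_rot: [-3.141, 0.0, -0.02]
force: [1.1, -0.3, 0.4]
grip_width: 0.0855
finger_force: 0.0
```

```bash
python3 -c "
from h import *
go(.478,-.219,.19,-.02)"
```

```text
t 0.6 ROW [ 11.35 -16.6    1.85] [-0.  0. -0.] F [ 1.1 -0.3  0.4] pos [ 0.3611 -0.3827  0.2085] rot [-3.141  0.    -0.02 ]
```

play_rows:
  motion:
    - [11.3,-16.6,1.8,0,0,0,1]
    - [11.3,-16.6,1.8,0,0,0,1]
    - [11.3,-16.6,1.8,0,0,0,1]
    - [11.3,-16.6,1.8,0,0,0,1]
    - [11.3,-16.6,1.8,0,0,0,1]

```text
clock: 1.1
position: [0.4799, -0.2146, 0.1901]
tool_rot: [-3.139, -0.0, -0.012]
force: [-0.6, -1.2, -0.2]
grip_width: 0.0856
finger_force: 0.0
```

```bash
python3 - <<'E'
from h import *
w,d,W=cloud('wrist'); np.save('W.npy',W); np.save('w.npy',w)
go(.478,-.219,.04,-.02)
save(w,'wrist1.png')
E
```

```text
t 1.15 ROW [-0.02  0.17 15.02] [-0.001  0.     0.005] F [-0.7 -1.1  0.3] pos [ 0.4783 -0.2175  0.1902] rot [-3.14   0.    -0.015]
```

View pics/wrist1.png

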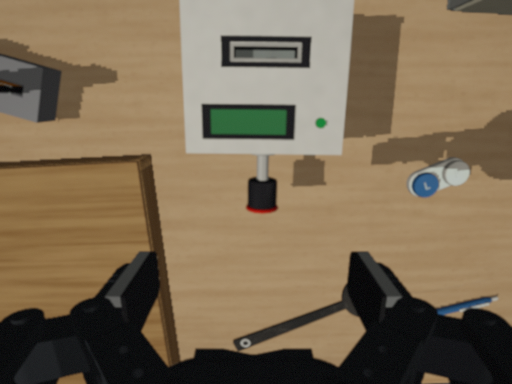

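The wrist picture shows the knob grip (262,195) with its red disc at (262,210), the slot in its black frame at (265,52), and the raised board's edge at (155,250).

```bash
python3 - <<'E'
from h import *
W=np.load('W.npy');w=np.load('w.npy').astype(int)
P=lambda u,v:np.round(W[v,u],4)
print('slot',P(265,40),P(265,63),P(223,52),P(308,52),'mouth',[P(u,v) for u,v in((236,48),(298,48),(265,58))])
m=np.zeros(w.shape[:2],bool);m[0:160,175:360]=1;m&=(W[...,2]>.078)&(W[...,2]<.092)
print('meter part',cv2.minAreaRect(W[m][:,:2].astype(np.float32)*1000),np.median(W[m][:,2]))
# front edge line
f=[]
for u in range(195,340,4):
    v=np.where(m[:,u])[0].max(); f.append(W[v,u,:2])
f=np.array(f);p=np.polyfit(f[:,1],f[:,0],1);print('front x=',p,' at -.22:',np.polyval(p,-.22))
m=np.zeros(w.shape[:2],bool);m[175:215,245:280]=1;k=m&(W[...,2]>.055)
print('knob',cv2.minAreaRect(W[k][:,:2].astype(np.float32)*1000),W[k].max(0))
r=m&(w[...,0]>w[...,1]+60);print('red',r.sum(),np.nanmedian(W[r],0))
st=np.zeros_like(m);st[157:174,255:272]=1;st&=W[...,2]>.04;print('stem',np.median(W[st],0))
print('board',P(140,250),P(150,330))
# slot frame dark region
g=cv2.inRange(w.astype(np.uint8),(0,0,0),(60,60,60));g[:, :215]=0;g[:,316:]=0;g[:30]=0;g[72:]=0
q=W[g>0];q=q[np.abs(q[:,2]-.085)<.006];print('frame',cv2.minAreaRect(q[:,:2].astype(np.float32)*1000))
print(repr(w[30:75:2,265,1]))
E
```

```text
slot [ 0.5929 -0.2242  0.086 ] [ 0.5776 -0.2241  0.0863] [ 0.5855 -0.1944  0.0853] [ 0.5847 -0.2546  0.086 ] mouth [array([ 0.5896, -0.2031,  0.0739]), array([ 0.5878, -0.2478,  0.0831]), array([ 0.5815, -0.2243,  0.082 ])]
meter part ((565.8456420898438, -224.0722198486328), (121.0501480102539, 107.64022064208984), 89.06480407714844) 0.08500070494342185
front x= [0.02414963 0.51834284]  at -.22: 0.5130299158432945
knob ((475.6549987792969, -221.7801513671875), (27.49439239501953, 30.706348419189453), 89.52360534667969) [ 0.4910203  -0.20791499  0.07475392]
red 115 [ 0.46174494 -0.22007271  0.07216669]
stem [ 0.49926829 -0.22255069  0.06389553]
board [ 0.4109 -0.1012  0.0425] [ 0.3155 -0.1007  0.043 ]
frame ((585.5396118164062, -224.43630981445312), (61.76384353637695, 19.33388900756836), 88.58883666992188)
array([176, 177, 172, 105,  31,  50, 142, 149, 108,  28,  92, 118, 119,
       119, 130, 144,  81,  28,  85, 167, 181, 181, 181])
```

play_rows:
  motion:
    - [0,0.25,4,0,0,0,1]
    - [0,0.25,8,0,0,0,1]
    - [0,0.25,12,0,0,0,1]
    - [0,0.25,15,0,0,0,1]
    - [0,0.25,15,0,0,0,1]

```text
clock: 1.65
position: [0.4741, -0.2234, 0.0377]
tool_rot: [-3.14, 0.006, -0.021]
force: [0.5, -0.3, 1.3]
grip_width: 0.0852
finger_force: 0.0
```

```bash
python3 -c "
from h import *
go(.4775,-.221,.040,-.022)"
```

```text
t 1.65 ROW [ 0.34 -0.25 -0.23] [-0.002  0.006  0.001] F [ 0.5 -0.3  1.3] pos [ 0.4741 -0.2234  0.0377] rot [-3.14   0.006 -0.021]
```

play_rows:
  motion:
    - [0,0,0,0,0,0,1]
    - [0,0,0,0,0,0,-1]
    - [0,0,0,0,0,0,-1]
    - [0,0,0,0,0,0,-1]
    - [0,0,0,0,0,0,-1]
  squeeze: 40

```text
clock: 2.15
position: [0.4769, -0.2235, 0.0415]
tool_rot: [3.141, -0.001, -0.02]
force: [-0.6, 13.1, 6.0]
grip_width: 0.0285
finger_force: 8.6
```

play_rows:
  motion:
    - [0,0,0,0,0,0,-1]
    - [0,0,0,0,0,0,-1]
    - [0,0,0,0,0,0,-1]
    - [0,0,0,0,0,0,-1]
    - [0,0,0,0,0,0,-1]

```text
clock: 2.65
position: [0.4769, -0.222, 0.0415]
tool_rot: [-3.14, -0.0, -0.019]
force: [-3.8, 11.0, 15.9]
grip_width: 0.0251
finger_force: 38.4
```

play_rows:
  motion:
    - [0,-0.1,-0.1,0,0,0,-1]
    - [0,-0.2,-0.2,0,0,0,-1]
    - [0,-0.2,-0.2,0,0,0,-1]
    - [0,-0.2,-0.2,0,0,0,-1]
    - [0,-0.2,-0.2,0,0,0,-1]

```text
clock: 3.15
position: [0.4764, -0.2217, 0.0423]
tool_rot: [3.141, 0.001, -0.021]
force: [4.2, -3.1, -17.6]
grip_width: 0.025
finger_force: 41.8
```

play_rows:
  motion:
    - [-0.6,0,0.1,0,0,0,-1]
    - [-1.2,0,0.1,0,0,0,-1]
    - [-1.9,0,0.1,0,0,0,-1]
    - [-2.6,0,0.1,0,0,0,-1]
    - [-3.1,0,0.1,0,0,0,-1]

```text
clock: 3.65
position: [0.4466, -0.2211, 0.0422]
tool_rot: [3.141, -0.003, -0.02]
force: [22.8, -2.3, -17.9]
grip_width: 0.0247
finger_force: 42.0
```

play_rows:
  motion:
    - [0,0,0,0,0,0,-1]
    - [0,0,0,0,0,0,-1]
    - [0,0,0,0,0,0,-1]
    - [0,0,0,0,0,0,-1]
    - [0,0,0,0,0,0,-1]

```text
clock: 4.15
position: [0.4468, -0.221, 0.0421]
tool_rot: [3.141, -0.003, -0.02]
force: [8.1, -4.8, -8.9]
grip_width: 0.0244
finger_force: 42.7
```

```bash
python3 - <<'E'
from h import *
go(.4465,-.221,.0415,-.02)
a,_,A=cloud('top'); a=a.astype(int)
m=np.zeros(a.shape[:2],bool);m[235:275,270:300]=1
r=m&(a[...,0]>a[...,1]+50)&(A[...,2]>.03);print('red',r.sum(),np.nanmedian(A[r],0))
save(a[170:300,230:340].astype(np.uint8).repeat(4,0).repeat(4,1),'top2.png')
E
```

```text
t 4.15 ROW [-0.03 -0.    0.05] [ 0.001 -0.003 -0.   ] F [ 8.1 -4.8 -8.9] pos [ 0.4468 -0.221   0.0421] rot [ 3.141e+00 -3.000e-03 -2.000e-02]
red 0 [nan nan nan]
  return np.nanmean(a, axis, out=out, keepdims=keepdims)
```

play_rows:
  motion:
    - [-0.05,0,0.05,0,0,0,-1]
    - [-0.1,0,0.05,0,0,0,-1]
    - [-0.15,0,0.05,0,0,0,-1]
    - [-0.2,0,0.05,0,0,0,-1]
    - [-0.2,0,0.05,0,0,0,-1]

```text
clock: 4.7
position: [0.4467, -0.2211, 0.042]
tool_rot: [3.14, -0.006, -0.02]
force: [15.1, -3.4, -8.3]
grip_width: 0.0244
finger_force: 43.0
```

play_rows:
  motion:
    - [0.7,0,0,0,0,0,-1]
    - [1.4,0,0,0,0,0,-1]
    - [2.1,0,0,0,0,0,-1]
    - [2.9,0,0,0,0,0,-1]
    - [3.5,0,0,0,0,0,-1]

```text
clock: 5.2
position: [0.4771, -0.2217, 0.0413]
tool_rot: [-3.141, 0.004, -0.021]
force: [-28.7, -3.2, 25.7]
grip_width: 0.0247
finger_force: 46.0
```

play_rows:
  motion:
    - [0.1,0,0,0,0,0,-1]
    - [0.1,0,0,0,0,0,-1]
    - [0.1,0,0,0,0,0,-1]
    - [0.1,0,0,0,0,0,-1]
    - [0.1,0,0,0,0,0,-1]

```text
clock: 5.7
position: [0.477, -0.2217, 0.0415]
tool_rot: [-3.141, 0.005, -0.021]
force: [-16.6, -1.0, 20.0]
grip_width: 0.0246
finger_force: 45.6
```

Against the home stop. Back off the push, release, then lift.

play_rows:
  motion:
    - [-0.15,0,-0.1,0,0,0,-1]
    - [-0.15,0,-0.1,0,0,0,1]
    - [-0.15,0,-0.1,0,0,0,1]
    - [-0.15,0,-0.1,0,0,0,1]
    - [-0.15,0,-0.1,0,0,0,1]

```text
clock: 6.2
position: [0.4783, -0.2212, 0.0423]
tool_rot: [-3.141, -0.0, -0.02]
force: [-0.0, 0.6, 0.7]
grip_width: 0.0808
finger_force: 0.0
```

play_rows:
  motion:
    - [0,0,0,0,0,0,1]
    - [0,0,0,0,0,0,1]
    - [0,0,-5,0,0,0,1]
    - [0,0,-10,0,0,0,1]
    - [0,0,-15,0,0,0,1]

```text
clock: 6.7
position: [0.4777, -0.2212, 0.194]
tool_rot: [-3.141, 0.001, -0.02]
force: [0.4, -0.2, 0.3]
grip_width: 0.0852
finger_force: 0.0
```

```bash
python3 - <<'E'
from h import *
w,d,W=cloud('wrist');w=w.astype(int)
r=(w[...,0]>w[...,1]+60)&(W[...,2]>.05)&(W[...,2]<.09)&(abs(W[...,1]+.22)<.03);print('red',r.sum(),np.nanmedian(W[r],0),W[r].min(0))
m=(abs(W[...,2]-.085)<.006)&(abs(W[...,1]+.222)<.05)&(W[...,0]>.49)
print('front',np.sort(W[m][:,0])[:200:40])
go(.572,.021,.17,1.274)
go(.572,.021,.17,1.274-np.pi)
print(observe()['qpos'])
E
```

```text
red 85 [ 0.4617287  -0.22085875  0.07243821] [ 0.46002991 -0.23309971  0.06387565]
front [0.51126592 0.51212607 0.5127839  0.51304277 0.51329773]
t 6.75 ROW [  8.61 -24.54   3.17] [ 0.008 -0.005 -1.295] F [ 4.6 -0.9 11.4] pos [ 0.4806 -0.2224  0.2016] rot [ 3.139 -0.008 -0.021]
t 6.75 ROW [  8.61 -24.54   3.17] [-0.006 -0.008  1.847] F [ 4.6 -0.9 11.4] pos [ 0.4806 -0.2224  0.2016] rot [ 3.139 -0.008 -0.021]
[ 0.36191862  0.40319253 -0.05296902  1.88799672  0.02809293  0.84243866
 -1.29683804]
```

play_rows:
  motion:
    - [2,-5,0,0,0,-0.15,1]
    - [4,-10,0.2,0,0,-0.3,1]
    - [6,-15,0.4,0,0,-0.45,1]
    - [7.5,-20,0.6,0,0,-0.6,1]
    - [8.6,-24.5,0.8,0,0,-0.75,1]

```text
clock: 7.25
position: [0.5669, 0.0139, 0.1847]
tool_rot: [3.141, -0.0, 0.736]
force: [-0.2, -1.0, -0.6]
grip_width: 0.0852
finger_force: 0.0
```

```bash
python3 - <<'E'
from h import *
go(.572,.021,.185,1.274)
E
```

```text
t 7.25 ROW [ 0.85 -0.18 -0.03] [ 0.    -0.    -0.538] F [-0.2 -1.  -0.6] pos [0.5669 0.0139 0.1847] rot [ 3.141 -0.     0.736]
```

play_rows:
  motion:
    - [0,0,0,0,0,-0.15,1]
    - [0.2,0.3,0,0,0,-0.3,1]
    - [0.2,0.3,0,0,0,-0.45,1]
    - [0.2,0.3,0,0,0,-0.545,1]
    - [0.2,0.3,0,0,0,-0.545,1]

```text
clock: 7.75
position: [0.5698, 0.0109, 0.1845]
tool_rot: [-3.141, -0.0, 1.276]
force: [0.1, 0.5, 0.1]
grip_width: 0.0852
finger_force: 0.0
```

```bash
python3 - <<'E'
from h import *
w,d,W=cloud('wrist'); np.save('W.npy',W); np.save('w.npy',w)
m=(W[...,2]>.098)&(W[...,2]<.115)&(abs(W[...,0]-.572)<.04)&(abs(W[...,1]-.021)<.04)
print(m.sum(),cv2.minAreaRect(W[m][:,:2].astype(np.float32)*1000),np.median(W[m],0))
m=(abs(W[...,2]-.03)<.005)&(W[...,0]>.5)
print(cv2.minAreaRect(W[m][:,:2].astype(np.float32)*1000))
go(.572,.021,.07,1.274)
save(w,'wrist2.png')
E
```

```text
612 ((572.1690673828125, 18.89826011657715), (26.808998107910156, 12.148528099060059), 73.52278137207031) [0.57272357 0.02013029 0.10542943]
((620.4157104492188, -7.6578521728515625), (247.31072998046875, 317.60198974609375), 2.2208642959594727)
t 7.8 ROW [ 1.02 -0.08 11.46] [-0.    -0.    -0.002] F [-0.1  0.1  0.3] pos [0.5698 0.0109 0.1846] rot [-3.141 -0.     1.272]
```

View pics/wrist2.png

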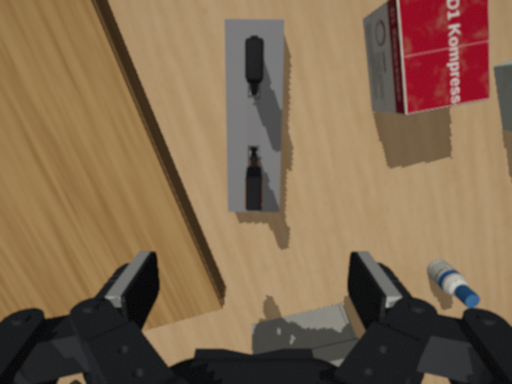

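The wrist picture shows the rack upright in view, the amber handle at (254,187) with the grey one at (254,65), and the fingers clear of everything.

play_rows:
  motion:
    - [0.85,0,2,0,0,0,1]
    - [0.85,0,5,0,0,0,1]
    - [0.85,0,8,0,0,0,1]
    - [0.85,0,11.4,0,0,0,1]
    - [0.85,0,11.4,0,0,0,1]

```text
clock: 8.3
position: [0.5701, 0.0191, 0.0674]
tool_rot: [-3.136, 0.002, 1.272]
force: [-0.7, -0.3, 0.5]
grip_width: 0.0853
finger_force: 0.0
```

play_rows:
  motion:
    - [0,0,0,0,0,0,0.5]
    - [0,0,0,0,0,0,0]
    - [0,0,0,0,0,0,-1]
    - [0,0,0,0,0,0,-1]
    - [0,0,0,0,0,0,-1]
  squeeze: 20

```text
clock: 8.8
position: [0.5726, 0.0192, 0.0714]
tool_rot: [3.141, -0.0, 1.274]
force: [-0.3, -1.0, -0.5]
grip_width: 0.0124
finger_force: 0.3
```

play_rows:
  motion:
    - [0,0,0,0,0,0,-1]
    - [0,0,0,0,0,0,-1]
    - [0,0,0,0,0,0,-1]
    - [0,0,0,0,0,0,-1]
    - [0,0,0,0,0,0,-1]
  squeeze: 30

```text
clock: 9.3
position: [0.5726, 0.0192, 0.0714]
tool_rot: [3.141, -0.0, 1.275]
force: [-1.2, -0.7, 9.1]
grip_width: 0.0116
finger_force: 32.8
```

```bash
python3 - <<'E'
from h import *
go(.572,.0195,.14,1.274)
E
```

```text
t 9.3 ROW [ 0.01 -0.06 -6.86] [ 0.001 -0.     0.001] F [-1.2 -0.7  9.1] pos [0.5726 0.0192 0.0714] rot [ 3.141 -0.     1.275]
```

play_rows:
  motion:
    - [0,0,-1,0,0,0,-1]
    - [0,0,-2.5,0,0,0,-1]
    - [0,0,-5,0,0,0,-1]
    - [0,0,-8.5,0,0,0,-1]
    - [0,0,-12,0,0,0,-1]

```text
clock: 9.8
position: [0.5721, 0.0193, 0.1932]
tool_rot: [3.141, -0.0, 1.275]
force: [0.5, -0.1, -0.5]
grip_width: 0.0116
finger_force: 31.5
```

```bash
python3 - <<'E'
from h import *
go(.5855,-.2243,.19,1.55)
E
```

```text
t 9.8 ROW [-22.92   8.38   0.31] [ 0.    -0.    -0.275] F [ 0.5 -0.1 -0.5] pos [0.5721 0.0193 0.1932] rot [ 3.141 -0.     1.275]
```

play_rows:
  motion:
    - [-4,1.5,0,0,0,-0.06,-1]
    - [-8,3,0,0,0,-0.12,-1]
    - [-12,4.5,0,0,0,-0.18,-1]
    - [-16,6,0,0,0,-0.24,-1]
    - [-20,7.3,0,0,0,-0.275,-1]

```text
clock: 10.3
position: [0.5838, -0.1952, 0.1922]
tool_rot: [3.14, 0.0, 1.552]
force: [0.2, 0.2, -0.4]
grip_width: 0.0113
finger_force: 31.5
```

```bash
python3 - <<'E'
from h import *
go(.5857,-.2238,.19,1.55)
E
```

```text
t 10.3 ROW [-2.85  0.24  0.22] [0.001 0.    0.002] F [ 0.2  0.2 -0.4] pos [ 0.5838 -0.1952  0.1922] rot [3.14  0.    1.552]
```

play_rows:
  motion:
    - [-1,0.1,0,0,0,0,-1]
    - [-2,0.2,0,0,0,0,-1]
    - [-2.7,0.2,0,0,0,0,-1]
    - [-2.7,0.2,0,0,0,0,-1]
    - [-2.7,0.2,0,0,0,0,-1]

```text
clock: 10.8
position: [0.5854, -0.2192, 0.191]
tool_rot: [3.141, -0.0, 1.551]
force: [0.2, 0.4, -0.3]
grip_width: 0.0115
finger_force: 31.5
```

```bash
python3 - <<'E'
from h import *
go(.5857,-.2238,.19,1.55)
w,d,W=cloud('wrist'); np.save('W.npy',W)
a,_,A=cloud('side');np.save('A.npy',A);np.save('a.npy',a)
c=cv2.resize(a[120:240,225:345],None,fx=4,fy=4,interpolation=cv2.INTER_CUBIC)
o=np.zeros((480,800,3),np.uint8);o[:,:480]=c;o[:240,480:]=cv2.resize(w,(320,240));save(o,'ins1.png')
E
```

```text
t 10.8 ROW [-0.46  0.04  0.1 ] [ 0.    -0.     0.001] F [ 0.2  0.4 -0.3] pos [ 0.5854 -0.2192  0.191 ] rot [ 3.141 -0.     1.551]
```

View pics/ins1.png

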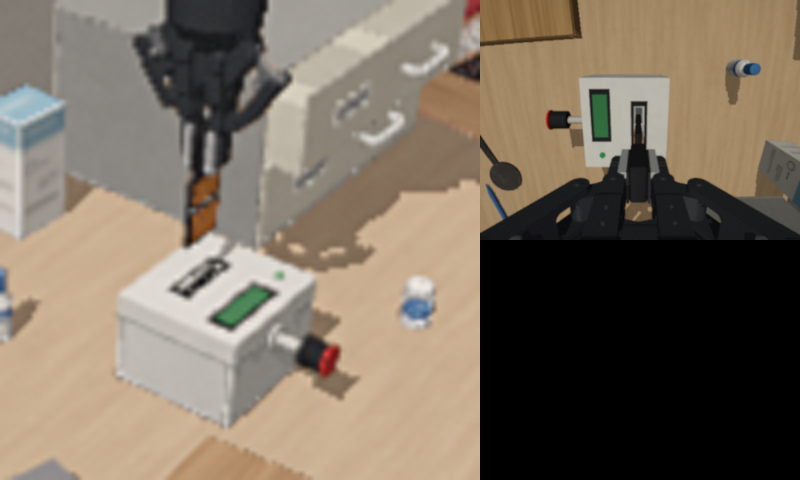

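The composite shows the amber blade hanging above the slot. In the wrist view, at right, it lines up with the slot at about (639,125).

```bash
python3 - <<'E'
from h import *
s=observe();go(.5857,-.2238,.19,1.55)
w,d,W=cloud('wrist')
A=np.load('A.npy')
def rect(n,P):
    if len(P)>5: print(n,len(P),cv2.minAreaRect(P[:,:2].astype(np.float32)*1000),'z',np.round(np.percentile(P[:,2],[1,50,99]),4))
near=lambda W:(abs(W[...,0]-.5857)<.03)&(abs(W[...,1]+.2238)<.06)
for n,X in(('wrist',W),('side',A)):
    for lo,hi in((.12,.135),(.135,.15),(.15,.17)):
        rect(f'{n} {lo}',X[near(X)&(X[...,2]>lo)&(X[...,2]<hi)])
g=(w.max(-1)<70)&(abs(W[...,2]-.085)<.004)&(W[...,0]>.57)&(W[...,0]<.605)&(abs(W[...,1]+.2238)<.04)
rect('frame',W[g])
# meter top rect
m=(abs(W[...,2]-.085)<.005)&(abs(W[...,0]-.568)<.09)&(abs(W[...,1]+.222)<.09)
rect('top',W[m])
f=W[m]; xs=f[f[:,1]>-.2]; print('x edges',np.percentile(xs[:,0],[.5,99.5]),'ymax',np.percentile(f[:,1],99.7))
save(cv2.resize(w[100:300,180:330],None,fx=4,fy=3,interpolation=cv2.INTER_CUBIC),'ins2.png')
E
```

```text
t 10.9 ROW [-0.45  0.04  0.09] [ 0.    -0.     0.001] F [ 0.3 -0.9 -0.2] pos [ 0.5854 -0.2192  0.1909] rot [ 3.142 -0.     1.551]
wrist 0.12 33 ((584.509033203125, -199.3960418701172), (6.830492973327637, 2.9276814460754395), 27.34562873840332) z [0.1252 0.1313 0.135 ]
wrist 0.135 68 ((584.6973266601562, -199.6530303955078), (6.994729042053223, 3.248406171798706), 24.585954666137695) z [0.1358 0.1429 0.1499]
wrist 0.15 121 ((585.643798828125, -200.40966796875), (4.81877326965332, 6.594732761383057), 84.4522933959961) z [0.1506 0.161  0.1699]
side 0.12 20 ((583.5831298828125, -215.46945190429688), (44.52980422973633, 7.770448684692383), 84.36791229248047) z [0.1259 0.1321 0.1348]
side 0.135 33 ((583.06640625, -215.7316131591797), (43.99372100830078, 5.531647682189941), 83.90638732910156) z [0.136  0.1429 0.1498]
side 0.15 47 ((582.7335815429688, -216.77960205078125), (40.88468551635742, 9.098287582397461), 82.31314086914062) z [0.1505 0.1599 0.1694]
frame 435 ((585.618408203125, -222.20925903320312), (57.35976028442383, 18.93794822692871), 88.66378784179688) z [0.0836 0.0852 0.0867]
top 16336 ((567.7655029296875, -224.04791259765625), (120.29869842529297, 110.7264404296875), 88.69293212890625) z [0.0832 0.0849 0.0869]
x edges [0.51411617 0.62304146] ymax -0.16347321448429578
```

View pics/ins2.png

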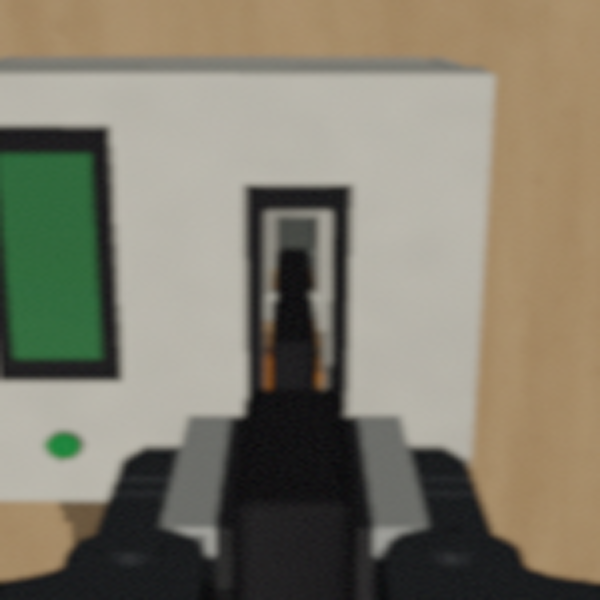

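The blade hangs centred across the slot, with its lower end at about (293,270) against the slot opening at (297,230). It is about 5 mm towards +y, so I shift and descend.

play_rows:
  motion:
    - [-0.25,0.05,0,0,0,0,-1]
    - [-0.5,0.05,1,0,0,0,-1]
    - [-0.5,0.05,2,0,0,0,-1]
    - [-0.5,0.05,3,0,0,0,-1]
    - [-0.5,0.05,3.2,0,0,0,-1]

```text
clock: 11.45
position: [0.5849, -0.2251, 0.1568]
tool_rot: [-3.139, -0.001, 1.55]
force: [0.3, 0.5, -0.8]
grip_width: 0.0116
finger_force: 31.5
```

```bash
python3 - <<'E'
from h import *
go(.5859,-.2242,.1154,1.548)
w,d,W=cloud('wrist')
c=np.hstack([cv2.resize(w[100:240,200:310],None,fx=5,fy=4,interpolation=cv2.INTER_CUBIC)]);save(c,'ins3.png')
E
```

```text
t 11.45 ROW [0.09 0.11 4.14] [-0.002 -0.001  0.002] F [ 0.3  0.5 -0.8] pos [ 0.5849 -0.2251  0.1568] rot [-3.139e+00 -1.000e-03  1.550e+00]
```

View pics/ins3.png

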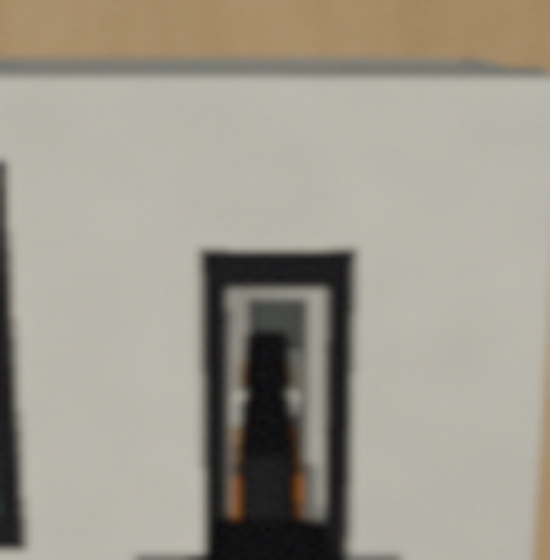

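The foot (267,340) sits just above the mouth (277,300), about 1 mm towards the front. I correct by +1.2 mm and lower slowly.

play_rows:
  motion:
    - [0.05,0.12,0,0,0,0,-1]
    - [0.05,0.12,0,0,0,0,-1]
    - [0.05,0.12,0.3,0,0,0,-1]
    - [0.05,0.12,0.7,0,0,0,-1]
    - [0.05,0.12,1.0,0,0,0,-1]

```text
clock: 12.0
position: [0.5867, -0.225, 0.1483]
tool_rot: [-3.141, 0.0, 1.55]
force: [-0.2, -0.0, -0.8]
grip_width: 0.0122
finger_force: 31.5
```

```bash
python3 - <<'E'
from h import *
go(.5859,-.2242,.1154,1.548)
E
```

```text
t 12.0 ROW [ 0.07 -0.08  3.29] [-0.     0.     0.002] F [-0.2 -0.  -0.8] pos [ 0.5867 -0.225   0.1483] rot [-3.141  0.     1.55 ]
```

play_rows:
  motion:
    - [0.05,-0.04,0.2,0,0,0,-1]
    - [0.05,-0.04,0.5,0,0,0,-1]
    - [0.05,-0.04,0.8,0,0,0,-1]
    - [0.05,-0.04,1.1,0,0,0,-1]
    - [0.05,-0.04,1.4,0,0,0,-1]

```text
clock: 12.5
position: [0.5864, -0.2244, 0.1345]
tool_rot: [-3.142, -0.0, 1.55]
force: [0.4, 0.7, -0.7]
grip_width: 0.0116
finger_force: 31.5
```

```bash
python3 - <<'E'
from h import *
go(.5859,-.2242,.1154,1.548)
E
```

```text
t 12.5 ROW [ 0.02 -0.05  1.91] [-0.    -0.     0.002] F [ 0.4  0.7 -0.7] pos [ 0.5864 -0.2244  0.1345] rot [-3.142 -0.     1.55 ]
```

No contact force. I go on down to just above the final height.

play_rows:
  motion:
    - [0,-0.02,0.4,0,0,0,-1]
    - [0,-0.02,0.8,0,0,0,-1]
    - [0,-0.02,1.2,0,0,0,-1]
    - [0,-0.02,1.6,0,0,0,-1]
    - [0,-0.02,1.85,0,0,0,-1]

```text
clock: 13.0
position: [0.5861, -0.2244, 0.1157]
tool_rot: [-3.141, -0.0, 1.55]
force: [-0.4, -0.2, -0.5]
grip_width: 0.0117
finger_force: 31.5
```

play_rows:
  motion:
    - [0,0,0,0,0,0,-1]
    - [0,0,0,0,0,0,-1]
    - [0,0,0,0,0,0,-1]
    - [0,0,0,0,0,0,-1]
    - [0,0,0,0,0,0,-1]

```text
clock: 13.5
position: [0.5863, -0.2244, 0.1163]
tool_rot: [3.141, 0.0, 1.55]
force: [-0.0, -0.1, 0.4]
grip_width: 0.0117
finger_force: 31.5
```

```bash
python3 - <<'E'
from h import *
go(.5859,-.2242,.1154,1.548)
w,d,W=cloud('wrist');a,_,A=cloud('side')
c1=cv2.resize(w[100:240,200:310],(400,560),interpolation=cv2.INTER_CUBIC)
c2=cv2.resize(a[160:216,255:295],(400,560),interpolation=cv2.INTER_NEAREST);save(np.hstack([c1,c2]),'fin.png')
# blade top / handle top heights
m=(abs(A[...,0]-.585)<.02)&(abs(A[...,1]+.2238)<.03)&(A[...,2]>.087)&(A[...,2]<.125)
am=m&(a[...,0].astype(int)>a[...,2]+50);print(am.sum(),np.percentile(A[am][:,2],[2,50,98]))
E
```

```text
t 13.5 ROW [ 0.02 -0.04  0.09] [0.    0.    0.002] F [-0.  -0.1  0.4] pos [ 0.5863 -0.2244  0.1163] rot [3.141 0.    1.55 ]
26 [0.08801213 0.09724334 0.10732723]
```

View pics/fin.png

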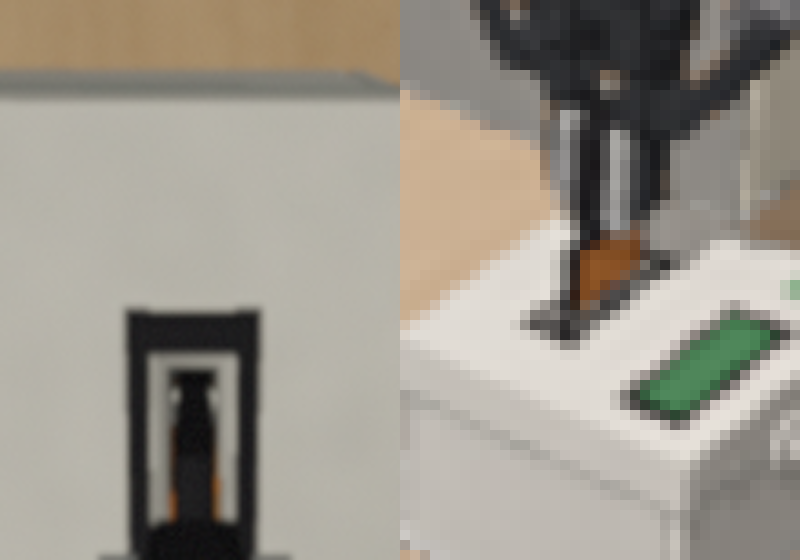

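The filter stands in the slot with its line near the mouth, at about (193,395) on the left of the picture. By the grip geometry it is 0.9 mm high, so I lower it that last bit.

play_rows:
  motion:
    - [0,-0.03,0.09,0,0,0,-1]
    - [0,-0.03,0.09,0,0,0,-1]
    - [0,-0.03,0.09,0,0,0,-1]
    - [0,-0.03,0.09,0,0,0,-1]
    - [0,-0.03,0.09,0,0,0,-1]

```text
clock: 14.1
position: [0.5859, -0.2244, 0.1153]
tool_rot: [3.142, -0.0, 1.55]
force: [0.3, 0.4, -0.2]
grip_width: 0.0116
finger_force: 31.5
```

play_rows:
  motion:
    - [0,0,0,0,0,0,-1]
    - [0,0,0,0,0,0,-1]
    - [0,0,0,0,0,0,-1]
    - [0,0,0,0,0,0,-1]
    - [0,0,0,0,0,0,-1]

```text
clock: 14.6
position: [0.5859, -0.2244, 0.1153]
tool_rot: [3.142, -0.0, 1.55]
force: [-0.8, 0.1, 0.7]
grip_width: 0.012
finger_force: 31.5
```

```bash
python3 - <<'E'
from h import *
go(.5859,-.2242,.1154,1.548)
w,d,W=cloud('wrist'); w=w.astype(int)
# white line on blade edges: print bright pixels near the line in the +y edge of the blade
a,_,A=cloud('side')
m=(abs(A[...,0]-.468)<.03)&(abs(A[...,1]+.22)<.03)&(A[...,2]>.04)&(a[...,0].astype(int)>a[...,1]+50);print('red',np.median(A[m],0))
m=(abs(W[...,1]+.2238)<.03)&(abs(W[...,0]-.5859)<.005)&(W[...,2]>.075)&(W[...,2]<.12)
vs=np.where(m)
wh=m&(w.min(-1)>120);print(wh.sum(),np.round(W[wh][:30],4), np.argwhere(wh)[:30].tolist())
E
```

```text
t 14.6 ROW [ 0.02 -0.01 -0.01] [ 0.    -0.     0.002] F [-0.8  0.1  0.7] pos [ 0.5859 -0.2244  0.1153] rot [ 3.142 -0.     1.55 ]
red [ 0.46127861 -0.21683487  0.06201936]
102 [[ 0.581  -0.1996  0.0848]
 [ 0.5816 -0.2     0.0836]
 [ 0.5821 -0.1998  0.0843]
 [ 0.5827 -0.1999  0.0837]
 [ 0.5877 -0.2001  0.0836]
 [ 0.5883 -0.2     0.0839]
 [ 0.5888 -0.1999  0.0844]
 [ 0.5894 -0.2001  0.0838]
 [ 0.5899 -0.2     0.084 ]
 [ 0.5905 -0.2002  0.0836]
 [ 0.581  -0.2004  0.0839]
 [ 0.5816 -0.2002  0.0849]
 [ 0.5821 -0.2005  0.0836]
 [ 0.5888 -0.2008  0.083 ]
 [ 0.5894 -0.2007  0.0835]
 [ 0.5899 -0.2006  0.084 ]
 [ 0.5905 -0.2007  0.0835]
 [ 0.581  -0.2009  0.0843]
 [ 0.5816 -0.2009  0.0845]
 [ 0.5905 -0.2012  0.0839]
 [ 0.581  -0.2017  0.0837]
 [ 0.5815 -0.2019  0.0828]
 [ 0.5905 -0.2023  0.082 ]
 [ 0.5815 -0.2023  0.0834]
 [ 0.5905 -0.2028  0.0825]
 [ 0.5809 -0.2027  0.0843]
 [ 0.5815 -0.2027  0.0842]
 [ 0.5905 -0.2037  0.0816]
 [ 0.5809 -0.2033  0.0839]
 [ 0.5814 -0.2038  0.0825]] [[190, 244], [190, 245], [190, 246], [190, 247], [190, 256], [190, 257], [190, 258], [190, 259], [190, 260], [190, 261], [191, 244], [191, 245], [191, 246], [191, 258], [191, 259], [191, 260], [191, 261], [192, 244], [192, 245], [192, 261], [193, 244], [193, 245], [193, 261], [194, 245], [194, 261], [195, 244], [195, 245], [195, 261], [196, 244], [196, 245]]
```

The filter's height is right, it is held with no contact force, and the knob is home. I hand the job in.

```bash
python3 -c "
from workcell import bot
print(bot.job_done())"
```

```text
the job is handed in; nothing more can be done
None
```

The job is handed in at about 14.6 s: the knob was pulled out to its stop and pushed home, and the amber filter is held upright and free of contact in the slot, with its white line level with the top to within about 1 mm by the grip geometry, since the final pictures did not show the line clearly enough to measure.

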